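# Wedge the dish rack just off its rest and hold it

### The arm

A 7-joint arm with a two-finger parallel gripper is mounted at the origin on the work surface. World frame = base frame: x ahead of the robot, y to its left, z up, the work surface at z = 0. Lengths are in m, angles in rad, forces in N, time in s.
With the tool pointing down it reaches from about 0.4 to 0.85 m from the base axis. Payload 10.4 kg.
Tool frame: the origin (TCP) lies where the fingers leave the gripper's body, on its centre line; the fingertips stand 73 mm ahead of it and the grasp point (between the pads) lies 54 mm ahead of it; z points along the fingers, y is the line along which they close (so a half turn about z gives the same grasp; the last joint's range is limited). The gripper opens to 85 mm and grips with 20 to 120 N. Pads are 22 mm wide; open, the fingers measure 114 mm over their backs; the gripper's body (76 mm by 85 mm) begins 54 mm behind the grasp point. The pads swing forward as they close: fully open they stand 13 mm farther back than shut.
Start: joints at [1.204, 0.332, -0.065, 1.46, 0.022, 1.35, -0.088], TCP at [0.211, -0.588, 0.304] pointing down, gripper open.
Joint ranges: [-2.6, 2.6], [-0.5, 2.12], [-1.47, 1.34], [0.16, 2.42], [-1.27, 4.41], [0.06, 2.06], [-2.6, 2.6]. Speed limits (rad/s): [2.22, 2.22, 2.79, 2.79, 3.14, 3.14, 3.14].

### API

Orientations are given as a unit quaternion [w, x, y, z].
In Python, from workcell import ctrl gives the robot as it stands.
- The arm moves only by the tool step_arm, never from a script. Its arguments are lists of equal length, an entry for each row: "delta_pos": the shift along the tool's x, y, z as a fraction of full scale, a list of three; "delta_rot": the turn, a rotation vector about the tool's x, y, z as a fraction of full scale, a list of three; "gripper": the opening, from 0 (shut) to 1 (fully open). In form: {"delta_pos": [[x, y, z], ...], "delta_rot": [[ax, ay, az], ...], "gripper": [gripper, ...]}. A call has 1 to 10 rows; each row is the pose to reach, as a shift and turn from the pose commanded when the call began, along the tool's axes at that moment, turning the shorter way round; what a row does not reach only later rows make up. Full scale, the value 1, is 0.12 m for a shift and pi rad for a turn. A row lasts 1/10 s, in which the tool goes at most 50 mm and 8.59 degrees, less where a joint would pass 70% of its speed; a pose out of reach is approached as far as the arm can. A call with a number of a shift or a turn outside -1 to 1 is refused whole. A call with a gripper value outside its range is refused whole. The fingers move at their own pace and stop on an object; the grip force is fixed at half the most. Time passes only in rows, so rows that repeat a pose let the fingers close. It gives the time, the measured TCP pose, the force, the opening and the grip force at its end, in the units of the state.
- ctrl.state(): the state, without advancing time (a new reading comes with each control period).
- ctrl.snapshot(name): name is "scene" or "top"; returns the picture (480x640x3 uint8, red, green, blue); there is no depth.
- ctrl.camera_info(name): a dict with "fx", "fy", "cx", "cy" (pixels), "distortion" ([k1, k2, p1, p2, k3] as OpenCV has them; the pictures are not rectified), "rvec" (rotation vector, rad) and "tvec" (3), from world to camera coordinates, as OpenCV has them. Camera axes: x right, y down, z forward; pixel columns grow to the right and rows downward; lengths in m; the calibration is good to about 2 mm. A picture is of the moment at which its call begins. camera_info takes no time and is no camera call.
- ctrl.close_job(): hands the job in; it is judged then, once.
Trained networks look in the newest picture that a camera, given by its name, has taken for a name from the list of things; names that differ only in an ending like _2 or _b are one class to them, and where a whole thing is asked for, a point or a joint stands for the part that bears it (a point fixed in the world has none). Each returns a list of dicts, best first, with "score" (0 to 1); they miss things now and then, are a little off and sometimes report something else, mostly with a low value. They report only what shows in the picture. A call takes as long as a camera call. They do not tell look-alikes from the thing itself.
- ctrl.masks_of(camera, thing): "region" (480x640 bool, what is visible of it) and "pixel" ([column, row] in pixels, amid what is visible of it).
The state is a dict: "clock": time; "joint_pos": joint angles; "joint_velocities": joint speeds; "effort": joint torques, N m; "eef_pos": TCP position; "tool_rot": TCP orientation; "force": force on the tool from outside, world axes, zero at the start; "wrist_torque": the same for the moment, N m; "grip_width": finger opening in m; "gripper_force": force on a finger pad.
Only numpy, scipy, OpenCV 4.12 (cv2) and the standard library are available. Lean on these libraries where they do the work, as an engineer would, in place of code of your own. Each camera call takes 0.05 s, during which the arm holds its last target. There are 200 camera calls.

### The job

I need the weight off the pull-down dish rack so that I can free its gas-spring lever. Of the two blue wedges, take the one that fits the slot in the rack's rest, put its thin end into the slot flat on the counter, and slide it under the front bar until the bar stands just clear of the rails, about 4 mm and no more than 7 mm; then finish while still gripping the wedge there. Lift the rack with the wedge alone, never with the arm, and leave the other kitchen things where they are.

Things in the scene. Friction and masses are not known exactly. Their poses are not given: they have to be found in the camera images.
- narrow_wedge: blue plastic wedge 22 mm wide (y), 110 long (x), 0.1 kg. Origin: underside, mid-length; x points to the thin end. 3 mm thick at x=+55, top rises evenly to 23 at x=-25, flat to x=-55. On it an upright grip block 18 wide, 30 long, centred at x=-40, up to 76 mm above the underside; this one fits the slot
- narrow_wedge_tip (a point): middle of the narrow wedge's thin end, at its underside
- wide_wedge: blue plastic wedge 38 mm wide (y), 110 long (x), 0.1 kg. Origin: underside, mid-length; x points to the thin end. 3 mm thick at x=+55, top rises evenly to 23 at x=-25, flat to x=-55. On it an upright grip block 18 wide, 30 long, centred at x=-40, up to 76 mm above the underside; too wide for the slot
- rack_base: fixed base of the dish rack. Origin: on the counter below the front bar's axis, mid-slot; x points along the slot into the rack, z up. Its rest: two dark rails 22 mm wide, 10 high, from x=-30 to +60, with a slot 28 mm wide between them (y -14 to +14), open in front; slot floor is the counter, a 4 mm plate ends it at x=+60. Uprights at x=280, y=+-185, 200 high
- slot_mouth (a point): centre of the slot's open front end, on the counter (x=-30 mm in the rack_base frame)
- rack_frame: moving wire frame with plates, about 0.9 kg. Frame as rack_base when down; hinged at the back (x=280, z=160 mm, axis along y). Its front bar, round steel 12 mm thick and 110 mm long across the slot, lies on the rails by its weight (3 to 7 N) and is free to rise. Basket begins 50 mm behind the bar, 56 to 114 mm high; plates reach 210 mm
- front_bar (a point): lowest point of the front bar over mid-slot; 10 mm above the counter when it lies on the rails, rises as the frame is lifted; height minus 10 mm is the clearance
- pie_dish: glass pie dish, 230 mm across, 40 mm high; origin underside centre; bystander
- fork_a: steel fork, 190 mm long along its x, 4 mm thick; bystander
- fork_b: second steel fork like it; bystander
- reamer: yellow plastic citrus reamer, 110 mm across, 58 mm high; origin underside centre; bystander
- sugar_bowl: black ceramic sugar bowl, 90 mm across, 70 mm high; origin underside centre; bystander
- sugar_lid: its loose black lid, 94 mm across, 28 mm high with knob, lying on the rim; origin underside centre; bystander
Things that resemble listed ones, but are neither listed nor needed, are in the scene too. Leave any red look-alike of the wide_wedge alone.

How it is judged:
On the way, in this order (a step that is already met when the one before it is completed fails the run):
1. the narrow wedge's thin end is in the slot between the rails, flat on the counter, with the front bar still down (y of narrow_wedge_tip in the frame of rack_base between -0.007 and 0.007 m and z of narrow_wedge_tip in the frame of rack_base below 0.006 m and x of narrow_wedge_tip in the frame of rack_base between -0.02 and 0.04 m and z of front_bar in the frame of rack_base below 0.0112 m), for 0.04 s.
2. the wedge, held in the fingers, has raised the front bar off the rails (y of narrow_wedge_tip in the frame of rack_base between -0.007 and 0.007 m and z of narrow_wedge_tip in the frame of rack_base below 0.006 m and z of front_bar in the frame of rack_base above 0.0115 m and contact force between the fingers and narrow_wedge above 1 N and contact force between narrow_wedge and rack_frame above 0.8 N), for 0.1 s.
At the end, for the whole second after the job is handed in: The narrow wedge lies still and flat in the slot, thin end within 7 mm of mid-slot and 20 to 65 mm past the bar, and alone carries the front bar (over 0.8 N) 1.5 to 8 mm clear of the rails; the fingers still grip it (over 1.5 N); neither arm nor wide wedge touches the frame (y of narrow_wedge_tip in the frame of rack_base between -0.007 and 0.007 m and z of narrow_wedge_tip in the frame of rack_base below 0.006 m and x of narrow_wedge_tip in the frame of rack_base between 0.02 and 0.065 m and z of front_bar in the frame of rack_base between 0.0115 and 0.018 m and contact force between the fingers and narrow_wedge above 1.5 N and contact force between narrow_wedge and rack_frame above 0.8 N and contact force between each of the arm, the fingers, wide_wedge and rack_frame below 0.3 N and angle between narrow_wedge's own z axis and vertical below 0.12 rad and linear speed of narrow_wedge below 0.015 m/s); the arm keeps its last pose, push and grip.
It fails at once if the front bar is raised more than 12 mm off the rails (z of front_bar in the frame of rack_base above 0.022 m).
It fails at once if the arm or fingers push on the rack's frame (over 3 N) (contact force between any of the arm, the fingers and rack_frame above 3 N).
It fails at once if the pie dish, a fork, the reamer, the sugar bowl or its lid is moved more than 30 mm (distance of any of pie_dish, fork_a, fork_b, reamer, sugar_bowl, sugar_lid from where it was at the start of the episode above 0.03 m).
It also fails if it takes over 48 s, if anything falls off the work surface, if the arm or the gripper's body presses on something with over 40 N, if the wrist force passes 120 N, or if a joint passes its speed limit or range.

## Working session

There is one attempt and no reset: what is moved stays moved. The work goes in short steps, Python scripts to look and compute and a tool call to move; the robot and the scene stay as the last step left them, time stands still between calls to the robot, and variables do not carry over. Pictures are saved under pics/ and viewed, at most 10 in all, crops included, and the job is handed in when it is done.

Besides the shell and the picture viewer there is one more tool, called after ">>>" as a command line: name --argument value ..., lists and objects as JSON in quotes. step_arm: Moves the arm, as the interface text tells. Its arguments: {"type":"object","properties":{"delta_pos":{"type":"array","items":{"type":"array","items":{"type":"number"}}},"delta_rot":{"type":"array","items":{"type":"array","items":{"type":"number"}}},"gripper":{"type":"array","items":{"type":"number"}}},"required":["delta_pos","delta_rot","gripper"]}

```bash
mkdir -p pics; cat > h.py <<'E'
import numpy as np, cv2
from workcell import ctrl
def cam(n):
    c=ctrl.camera_info(n); K=np.array([[c['fx'],0,c['cx']],[0,c['fy'],c['cy']],[0,0,1.]])
    return K,np.array(c['distortion'],float),np.array(c['rvec'],float),np.array(c['tvec'],float)
def proj(n,P):
    K,d,r,t=cam(n); return cv2.projectPoints(np.array(P,float).reshape(-1,1,3),r,t,K,d)[0].reshape(-1,2)
def back(n,px,z):
    K,d,r,t=cam(n); u=cv2.undistortPoints(np.array(px,float).reshape(-1,1,2),K,d).reshape(-1,2)
    R=cv2.Rodrigues(r)[0]; C=-R.T@t; D=np.c_[u,np.ones(len(u))]@R
    return C+D*((np.reshape(z,(-1,1))-C[2])/D[:,2:])
def save(im,f): cv2.imwrite('pics/'+f,cv2.cvtColor(im,cv2.COLOR_RGB2BGR))
E
python3 - <<'E'
from h import *
s=ctrl.snapshot('scene');t=ctrl.snapshot('top');save(s,'s0.png');save(t,'t0.png')
np.savez('im.npz',s=s,t=t)
for c in('scene','top'):
    K,d,r,tt=cam(c);print(c,K[0,0],-cv2.Rodrigues(r)[0].T@tt,d)
    for n in('narrow_wedge','wide_wedge','rack_base','rack_frame'):
        for m in ctrl.masks_of(c,n)[:4]: print(c,n,round(m['score'],2),m['pixel'],m['region'].sum())
st=ctrl.state();print(st)
E
```

```text
scene 616.6819576181525 [1.05399678 1.31291659 1.30115716] [0.05537627 0.         0.         0.         0.        ]
scene narrow_wedge 0.7 [359.5, 314.3] 512
scene wide_wedge 0.94 [296.3, 214.9] 519
scene wide_wedge 0.49 [204.3, 246.7] 9135
scene rack_base 0.6 [205.7, 247.4] 8675
scene rack_frame 0.76 [215.9, 235.8] 5649
top 551.4289744983668 [0.37414567 0.03848089 1.42758954] [0.02774633 0.         0.         0.         0.        ]
top narrow_wedge 0.91 [215.5, 251.6] 442
top wide_wedge 0.86 [458.5, 252.7] 728
top wide_wedge 0.65 [407.3, 249.3] 655
top wide_wedge 0.62 [170.6, 191.3] 1522
top wide_wedge 0.43 [358.5, 120.3] 10044
top rack_base 0.64 [359.9, 120.0] 8430
top rack_frame 0.9 [368.0, 135.6] 5998
{'clock': 0.5, 'joint_pos': array([ 1.20439117,  0.33219232, -0.0647078 ,  1.46015155,  0.02157764,
        1.3498665 , -0.08850786]), 'joint_velocities': array([ 0.00031109, -0.00166294, -0.00359201, -0.00125793,  0.00057314,
       -0.0005443 ,  0.00098501]), 'effort': array([-5.60188673e-04, -6.24747133e+01,  4.89769271e-02, -3.91556990e+01,
        1.65615632e-02,  2.26583034e-03, -2.12441051e-05]), 'eef_pos': array([ 0.21069635, -0.58841824,  0.3039177 ]), 'tool_rot': array([3.28816514e-05, 9.85261190e-01, 1.71056675e-01, 2.72044468e-05]), 'force': array([ 0.37715137, -0.55187506,  0.97061412]), 'wrist_torque': array([-0.04580211, -0.07527921, -0.01495483]), 'gripper_force': 0.0, 'grip_width': 0.08542372751050067}
```

View pics/t0.png

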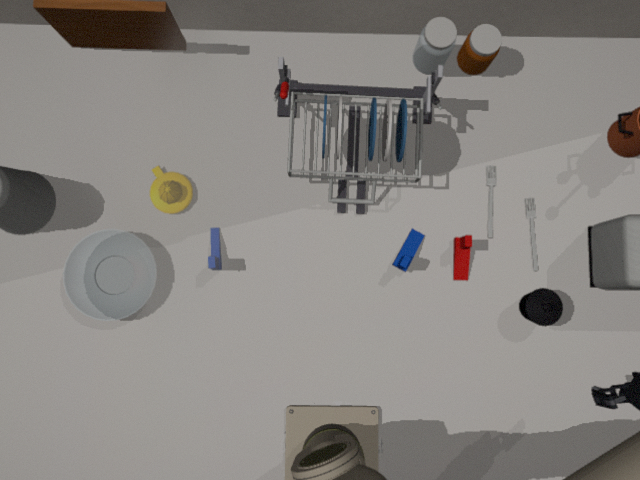

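View pics/s0.png

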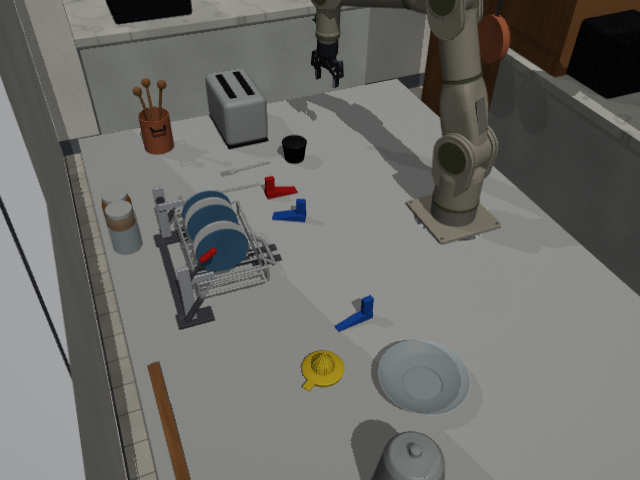

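Top view: candidates are blue at (215,250), with a narrow body, blue at (407,250), wider, and the red look-alike at (460,257). The rack is at (360,140) with its slot mouth near (351,212). I'll check the choice and the slot in one close crop.

```bash
python3 - <<'E'
from h import *
z=np.load('im.npz');t=z['t']
a=cv2.resize(t[220:280,190:250],(400,400),interpolation=3)
b=cv2.resize(t[220:280,380:440],(400,400),interpolation=3)
save(np.hstack([a,b]),'c1.png')
save(cv2.resize(t[140:220,300:410],(800,582),interpolation=3),'c2.png')
E
cat > fit.py <<'E'
from h import *
from scipy.optimize import minimize
def model(W):
    h=W/2; b=[(55,0),(55,3),(-25,23),(-55,23),(-55,0)]
    body=np.array([(x,y,zz) for x,zz in b for y in(-h,h)])/1e3
    blk=np.array([(x,y,zz) for x in(-55,-25) for y in(-9,9) for zz in(10,76)])/1e3
    return body,blk
SS=4
def sil(c,W,p,box):
    m=np.zeros(((box[3]-box[1])*SS,(box[2]-box[0])*SS),np.uint8)
    R=np.array([[np.cos(p[2]),-np.sin(p[2]),0],[np.sin(p[2]),np.cos(p[2]),0],[0,0,1]])
    for P in model(W):
        q=(proj(c,P@R.T+[p[0],p[1],0])-box[:2]+.5)*SS-.5
        cv2.fillConvexPoly(m,cv2.convexHull(np.round(q*16).astype(np.int32)),255,shift=4)
    return cv2.resize(m,None,fx=1/SS,fy=1/SS,interpolation=cv2.INTER_AREA)/255.
def blue(im):
    f=im.astype(float);s=(f[...,2]-f[...,0])
    return s
def fit(ims,boxes,W,p0):
    tg={}
    for c in ims:
        x0,y0,x1,y1=boxes[c]; s=cv2.cvtColor(ims[c],cv2.COLOR_RGB2HSV)[y0:y1,x0:x1].astype(float)
        blu=((s[...,0]>100)&(s[...,0]<130)&(s[...,1]>120)&(s[...,2]>40)).astype(float)
        tg[c]=blu
    def cost(p): return sum(abs(sil(c,W,p,boxes[c])-tg[c]).sum()/tg[c].sum() for c in ims)
    best=None
    for dy in np.arange(-.6,.61,.15):
        q=np.array(p0)+[0,0,dy]
        r=minimize(cost,q,method='Nelder-Mead',options=dict(initial_simplex=q+np.array([[0,0,0],[.01,0,0],[0,.01,0],[0,0,.1]]),xatol=1e-5,fatol=1e-4))
        if best is None or r.fun<best.fun: best=r
    return best
E
python3 - <<'E'
from fit import *
z=np.load('im.npz')
A=dict(top=(195,215,240,285),scene=(320,285,390,340)); B=dict(top=(385,222,432,280),scene=(262,190,316,230))
ga=back('top',[[216,248]],.01)[0];gb=back('top',[[409,249]],.01)[0];print(ga,gb)
ims=dict(top=z['t'],scene=z['s'])
for bx,g,y0 in((A,ga,0.),(B,gb,-.6)):
  for W in(22,38):
    r=fit(ims,bx,W,[g[0],g[1],y0]);print(W,r.x,r.fun)
    for c in ims:
        r=fit({c:ims[c]},bx,W,[g[0],g[1],y0]);print('   ',c,r.x,r.fun)
E
```

```text
[0.50855717 0.30267886 0.01      ] [ 0.51274123 -0.19474616  0.01      ]fit.py:25: RuntimeWarning: divide by zero encountered in scalar divide
  def cost(p): return sum(abs(sil(c,W,p,boxes[c])-tg[c]).sum()/tg[c].sum() for c in ims)
  np.max(np.abs(fsim[0] - fsim[1:])) <= fatol):
Traceback (most recent call last):
  File "fit.py", line 29, in fit
    r=minimize(cost,q,method='Nelder-Mead',options=dict(initial_simplex=q+np.array([[0,0,0],[.01,0,0],[0,.01,0],[0,0,.1]]),xatol=1e-5,fatol=1e-4))
  File "fit.py", line 25, in cost
    def cost(p): return sum(abs(sil(c,W,p,boxes[c])-tg[c]).sum()/tg[c].sum() for c in ims)
                        ~~~^^^^^^^^^^^^^^^^^^^^^^^^^^^^^^^^^^^^^^^^^^^^^^^^^^^^^^^^^^^^^^^
  File "fit.py", line 25, in <genexpr>
    def cost(p): return sum(abs(sil(c,W,p,boxes[c])-tg[c]).sum()/tg[c].sum() for c in ims)
                                ~~~^^^^^^^^^^^^^^^^
  File "fit.py", line 13, in sil
    q=(proj(c,P@R.T+[p[0],p[1],0])-box[:2]+.5)*SS-.5
       ~~~~^^^^^^^^^^^^^^^^^^^^^^^
  File "h.py", line 7, in proj
    K,d,r,t=cam(n); return cv2.projectPoints(np.array(P,float).reshape(-1,1,3),r,t,K,d)[0].reshape(-1,2)
            ~~~^^^
  File "h.py", line 4, in cam
    c=ctrl.camera_info(n); K=np.array([[c['fx'],0,c['cx']],[0,c['fy'],c['cy']],[0,0,1.]])
ValueError: time passes only in moves, steps and waits
```

View pics/c1.png

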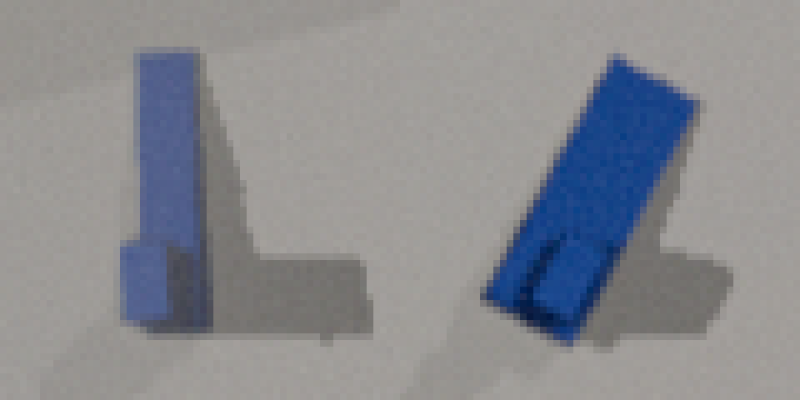

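View pics/c2.png

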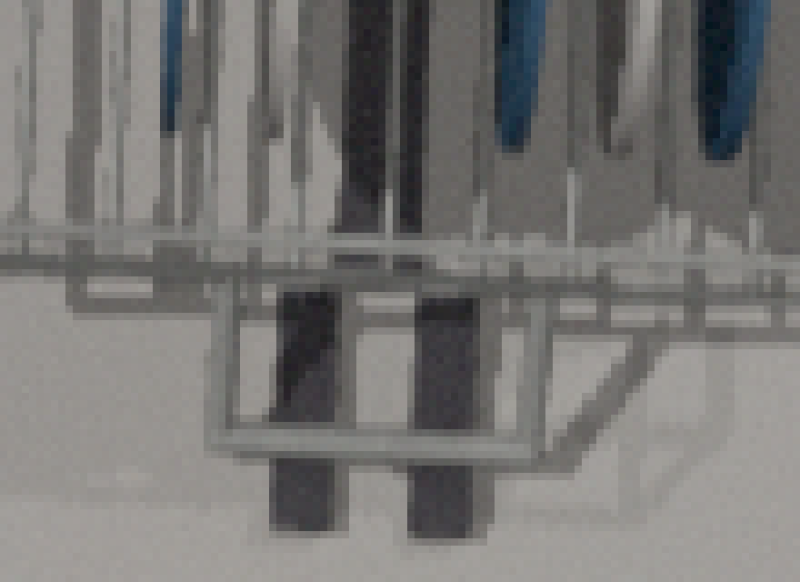

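Left crop: the blue wedge at (215,250) is about 9 px wide (23 mm) with its thin end up, so it is the narrow one. The right one at (407,250) is about 38 mm. In the rack crop the two dark rails end at about (340,213) and (361,213), with the bar across at row 200. Next I fit the poses, with the calibration cached.

```bash
python3 - <<'E'
import re
s=open('h.py').read().replace("def cam(n):","from functools import lru_cache\n@lru_cache\ndef cam(n):")
open('h.py','w').write(s)
s=open('fit.py').read().replace("(s[...,1]>120)&(s[...,2]>40)","(s[...,1]>70)&(s[...,2]>40)")
open('fit.py','w').write(s)
E
cat > rails.py <<'E'
from h import *
def rails(t,rows=(203,211)):
    g=cv2.cvtColor(t,cv2.COLOR_RGB2GRAY).astype(float)
    print(g[205,334:370].astype(int)); print(g[206:220,341].astype(int),g[206:220,361].astype(int))
E
python3 - <<'E'
from fit import *; from rails import rails
z=np.load('im.npz')
A=dict(top=(195,215,240,285),scene=(320,285,390,340)); B=dict(top=(385,222,432,280),scene=(262,190,316,230))
ims=dict(top=z['t'],scene=z['s'])
for bx,g,y0 in((A,[.508,.302],0.),(B,[.512,-.195],-.6)):
  for W in(22,38):
    r=fit(ims,bx,W,[g[0],g[1],y0]);print(W,r.x.round(4),r.fun)
    if W==22:
     for c in ims:
        r=fit({c:ims[c]},bx,W,[g[0],g[1],y0]);print('   ',c,r.x.round(4),r.fun)
g=cv2.cvtColor(z['t'],cv2.COLOR_RGB2GRAY).astype(int)
for r in (183,186,190,194,203,206,209,211): print(r,g[r,333:371])
for c in (339,342,358,362): print(c,g[194:220,c])
E
```

```text
22 [0.5101 0.304  0.091 ] 0.5557822799540031
    top [0.5098 0.3043 0.0852] 0.41097091404537645
    scene [0.5082 0.3012 0.0924] 0.06750336498235658
38 [0.5088 0.3062 0.1706] 1.4723252662778925
22 [ 0.513  -0.1947 -0.4948] 0.5019501019510321
    top [ 0.513  -0.1919 -0.4125] 0.3371087170686751
    scene [ 0.5131 -0.1946 -0.504 ] 0.14672405547584888
38 [ 0.513  -0.1951 -0.4947] 0.20054089678434814
183 [ 91 104 100 105 103  58  38  38  37  41  39  40  43  63 101 103 100 106
 102 103 100 104 106 101  50  37  39  40  41  41  39  43  59 101 103  99
 108  99]
186 [147 148 147 150 151  86  57  46  40  42  41  34  39  71 101 102 132 148
 148 149 149 148 150 147  78  59  59  63  64  58  61  56  77 101 101 104
 147 150]
190 [148 149 148 151 122  55  34  36  42  49  52  57  62  82 100 107 148 148
 148 150 149 146 151 124  78  63  62  64  61  60  53  61  68 102 100 106
 146 153]
194 [147 150 151 148 122  58  38  59  61  63  59  57  67  81  99 103 146 150
 149 146 148 151 150 122  67  59  62  58  64  55  62  62  87  99 107 148
 153 156]
203 [123 123 127 124  81  57  59  61  64  65  65  68  75  94
[... 323 characters left out ...]
5 148 149 148
 150 147 150 150 148  79  64  68  67  61  66  63  64  70  97 103 105 146
 150 152]
211 [157 153 150 147  89  72  72  69  61  63  66  62  77 110 119 159 158 154
 158 159 154 147 149  76  62  66  70  64  65  67  68  72 104 109 114 150
 150 153]
339 [ 38  48  59  59  95 128 137 128  94  59  61  65  64  64  69  68  65  72
  88 127 150 154 159 157 160 159]
342 [ 63  61  58  69  95 127 135 130 100  65  59  59  63  65  63  65  65  63
  65 118 147 154 158 158 158 156]
358 [ 59  61  58  62  62 103 131 135 123  94  53  59  61  64  64  68  62  66
  68  73 120 150 155 157 159 158]
362 [ 55  58  61  56  56  93 122 134 130  96  62  59  59  62  64  63  68  67
  65  69 121 156 158 159 159 158]
```

```bash
sed -i "s/blu=((s.*$/f=ims[c][y0:y1,x0:x1].astype(float); blu=((f[...,2]-f[...,0]>18)).astype(float)/" fit.py; rm rails.py
python3 - <<'E'
from fit import *
z=np.load('im.npz')
A=dict(top=(195,215,240,285),scene=(320,285,390,340))
ims=dict(top=z['t'],scene=z['s'])
r=fit(ims,A,22,[.51,.303,.09]);print(r.x.round(4),r.fun)
for c in ims: r=fit({c:ims[c]},A,22,[.51,.303,.09]);print('   ',c,r.x.round(4),r.fun)
f=z['t'][222:275,205:226].astype(int); print((f[...,2]-f[...,0])[::6])
a=back('top',[[351.45,183],[351.15,190],[350.58,206],[350.5,211]],.01);print('axis',a.round(4))
print('yaw',np.polyfit(a[:,0],a[:,1],1)[0])
b=back('top',[[342,200.05],[358,200.9],[362,201.05]],.016);print('bar',b.round(4), -np.polyfit(b[:,1],b[:,0],1)[0])
e=back('top',[[342,212.85],[360,213.8]],0.0);print('front',e.round(4))
# scene overlay check of base points
yaw=np.polyfit(a[:,0],a[:,1],1)[0]
E
```

```text
[0.5097 0.3041 0.0903] 0.3931057374555291
    top [0.5091 0.3054 0.1039] 0.2750745950554135
    scene [0.5089 0.3021 0.0931] 0.06148409893992932
[[ -8  -8  -8  -5  -7  -8  -7  -5  -8 -10  -7  -7  -4  -6  -6  -5  -9  -5
   -6  -8  -5]
 [ -6  -9  -8  -8  -2  19  38  38  44  44  45  50  49  44  12  -9  -7  -7
   -7  -8  -7]
 [ -6  -8  -6  -9  -5  18  56  59  57  57  60  56  56  52  16  -6  -7  -9
   -8  -8  -6]
 [ -8  -8  -7  -8  -5  15  57  59  58  57  56  55  57  54  27  -1  -7  -5
   -7  -6  -6]
 [ -8  -5  -7  -8  -8  -1  51  60  56  56  57  56  58  56  32   1  -8  -5
   -6  -6  -7]
 [ -6  -8  -4  -6  -9  -2  49  59  57  57  57  58  59  61  47  10  -7 -10
   -5  -6  -5]
 [ -6  -7  -1  54  65  59  60  58  59  51  11   9  14  20  39  16   2  -4
   -8  -5  -5]
 [ -7  -8  -2  32  59  61  56  60  61  60  26  13  12  16  26  22   9  -5
   -6  -5  -5]
 [ -7  -9  -6  -5  -7  -7  -5   1   1   0  -3  -4   1  -2  -2  -2  -4  -6
   -5  -5  -5]]
axis [[ 0.6842 -0.0442  0.01  ]
 [ 0.6656 -0.0436  0.01  ]
 [ 0.6233 -0.0424  0.01  ]
 [ 0.6101 -0.0423  0.01  ]]
yaw -0.02627953301870653
bar [[ 0.6375 -0.0196  0.016 ]
 [ 0.6359 -0.0613  0.016 ]
 [ 0.6357 -0.0717  0.016 ]] -0.03591179785974585
front [[ 0.6065 -0.0206  0.    ]
 [ 0.6047 -0.0679  0.    ]]
```

```bash
sed -i "s/>18))/>2))/" fit.py
cat > d.py <<'E'
from h import *
def delta(tgt,head,st=None,pos=None,h=None):
    """fractions of full scale from the measured pose to TCP tgt with tool x heading head"""
    st=st or ctrl.state(); w,x,y,z=st['tool_rot']
    from scipy.spatial.transform import Rotation as Rn
    R=Rn.from_quat([x,y,z,w]); p=st['eef_pos']
    G=Rn.from_matrix(np.array([[np.cos(head),np.sin(head),0],[np.sin(head),-np.cos(head),0],[0,0,-1]]))
    print('t',st['clock'],'pos',p.round(4),'head',np.arctan2(*R.as_matrix()[1::-1,0]).round(4),'tilt',R.as_matrix()[2].round(4),'F',st['force'].round(2),'grip',round(st['grip_width'],4),round(st['gripper_force'],1))
    print('dpos',(R.inv().apply(np.array(tgt)-p)/.12).round(4),'drot',((R.inv()*G).as_rotvec()/np.pi).round(4))
E
python3 - <<'E'
from fit import *; from d import *
z=np.load('im.npz')
A=dict(top=(195,215,240,285),scene=(320,285,390,340))
ims=dict(top=z['t'],scene=z['s'])
P=[]
for c in ims: r=fit({c:ims[c]},A,22,[.51,.303,.09]);P.append(r.x);print('   ',c,r.x.round(4),r.fun)
p=np.mean(P,0); b=p[:2]-.04*np.array([np.cos(p[2]),np.sin(p[2])]);print(p,b)
delta([b[0],b[1],.25],p[2])
E
```

```text
top [0.5093 0.3049 0.1049] 0.06318535730300436
    scene [0.5086 0.3011 0.0884] 0.08440709617180206
[0.50893028 0.30295788 0.09665732] [0.46911699 0.2990976 ]
t 0.5 pos [ 0.2107 -0.5884  0.3039] head 0.3438 tilt [ 0.e+00  1.e-04 -1.e+00] F [ 0.38 -0.55  0.97] grip 0.0854 0.0
dpos [ 4.5204 -6.2373  0.449 ] drot [ 0.     -0.      0.0787]
```

>>> step_arm --delta_pos '[[0.5,-0.45,0],[1,-0.9,0],[1,-0.9,0],[1,-0.9,0],[1,-0.9,0]]' --delta_rot '[[0,0,0],[0,0,0],[0,0,0],[0,0,0],[0,0,0]]' --gripper '[1,1,1,1,1]'

```text
clock: 1.0
eef_pos: [0.2887, -0.4447, 0.3045]
tool_rot: [0.0, 0.985, 0.173, 0.0]
force: [0.3, -0.1, 0.3]
grip_width: 0.0857
gripper_force: 0.0
```

>>> step_arm --delta_pos '[[0.5,-0.45,0],[1,-0.9,0],[1,-0.9,0],[1,-0.9,0],[1,-0.9,0]]' --delta_rot '[[0,0,0],[0,0,0],[0,0,0],[0,0,0],[0,0,0]]' --gripper '[1,1,1,1,1]'

```text
clock: 1.5
eef_pos: [0.3643, -0.3041, 0.3042]
tool_rot: [0.0, 0.985, 0.172, 0.0]
force: [-1.2, -0.9, 0.1]
grip_width: 0.0853
gripper_force: 0.0
```

Tracking works as planned, so I continue to the area above the wedge.

>>> step_arm --delta_pos '[[0.5,-0.45,0],[1,-0.9,0],[1,-0.9,0],[1,-0.9,0],[1,-0.9,0]]' --delta_rot '[[0,0,0],[0,0,0],[0,0,0],[0,0,0],[0,0,0]]' --gripper '[1,1,1,1,1]'

```text
clock: 2.0
eef_pos: [0.4408, -0.1629, 0.3039]
tool_rot: [-0.0, 0.985, 0.171, 0.0]
force: [-0.1, -1.3, -0.3]
grip_width: 0.0853
gripper_force: 0.0
```

>>> step_arm --delta_pos '[[0.5,-0.45,0],[1,-0.9,0],[1,-0.9,0],[1,-0.9,0],[1,-0.9,0]]' --delta_rot '[[0,0,0],[0,0,0],[0,0,0],[0,0,0],[0,0,0]]' --gripper '[1,1,1,1,1]'

```text
clock: 2.5
eef_pos: [0.5176, -0.0214, 0.3034]
tool_rot: [-0.0, 0.985, 0.171, -0.0]
force: [0.4, -0.4, -0.9]
grip_width: 0.0852
gripper_force: 0.0
```

>>> step_arm --delta_pos '[[0.1,-0.45,0],[0.2,-0.9,0],[0.2,-0.9,0],[0.2,-0.9,0],[0.2,-0.9,0]]' --delta_rot '[[0,0,0],[0,0,0],[0,0,0],[0,0,0],[0,0,0]]' --gripper '[1,1,1,1,1]'

```text
clock: 3.0
eef_pos: [0.5037, 0.0862, 0.3036]
tool_rot: [0.001, 0.986, 0.169, -0.0]
force: [-0.2, -0.2, -1.1]
grip_width: 0.0853
gripper_force: 0.0
```

>>> step_arm --delta_pos '[[0.1,-0.45,0],[0.2,-0.9,0],[0.2,-0.9,0],[0.2,-0.9,0],[0.2,-0.9,0]]' --delta_rot '[[0,0,0.02],[0,0,0.05],[0,0,0.078],[0,0,0.078],[0,0,0.078]]' --gripper '[1,1,1,1,1]'

```text
clock: 3.5
eef_pos: [0.4905, 0.1966, 0.3035]
tool_rot: [0.001, 0.999, 0.049, -0.0]
force: [0.0, -0.9, 0.2]
grip_width: 0.0854
gripper_force: 0.0
```

```bash
python3 - <<'E'
from d import *
delta([.4691,.2991,.2],.0967)
E
```

```text
t 3.5 pos [0.4905 0.1966 0.3035] head 0.0974 tilt [-4.0e-04  1.3e-03 -1.0e+00] F [ 0.01 -0.9   0.21] grip 0.0854 0.0
dpos [-0.094  -0.8686  0.8615] drot [0.0004 0.0001 0.0002]
```

>>> step_arm --delta_pos '[[-0.094,-0.42,0.1],[-0.094,-0.869,0.4],[-0.094,-0.869,0.8],[-0.094,-0.869,0.86],[-0.094,-0.869,0.86],[-0.094,-0.869,0.86]]' --delta_rot '[[0,0,0],[0,0,0],[0,0,0],[0,0,0],[0,0,0],[0,0,0]]' --gripper '[1,1,1,1,1,1]'

```text
clock: 4.1
eef_pos: [0.4695, 0.3004, 0.2019]
tool_rot: [0.0, 0.999, 0.048, 0.001]
force: [-0.1, -0.3, -0.4]
grip_width: 0.0853
gripper_force: 0.0
```

```bash
python3 - <<'E'
from d import *
delta([.4691,.2991,.104],.0967)
E
```

```text
t 4.1 pos [0.4695 0.3004 0.2019] head 0.0963 tilt [ 1.1e-03  6.0e-04 -1.0e+00] F [-0.09 -0.29 -0.35] grip 0.0853 0.0
dpos [-0.0055  0.0097  0.8158] drot [ 0.0002 -0.0003 -0.0001]
```

>>> step_arm --delta_pos '[[-0.005,0.01,0.4],[-0.005,0.01,0.7],[-0.005,0.01,0.8],[-0.005,0.01,0.815],[-0.005,0.01,0.815]]' --delta_rot '[[0,0,0],[0,0,0],[0,0,0],[0,0,0],[0,0,0]]' --gripper '[1,1,1,1,1]'

```text
clock: 4.6
eef_pos: [0.4687, 0.3013, 0.105]
tool_rot: [-0.0, 0.999, 0.049, 0.001]
force: [0.4, -0.1, 1.1]
grip_width: 0.0855
gripper_force: 0.0
```

>>> step_arm --delta_pos '[[0,0,0],[0,0,0],[0,0,0],[0,0,0],[0,0,0],[0,0,0],[0,0,0],[0,0,0]]' --delta_rot '[[0,0,0],[0,0,0],[0,0,0],[0,0,0],[0,0,0],[0,0,0],[0,0,0],[0,0,0]]' --gripper '[0,0,0,0,0,0,0,0]'

```text
clock: 5.4
eef_pos: [0.4675, 0.3011, 0.1031]
tool_rot: [-0.0, 0.999, 0.049, 0.0]
force: [-1.0, -1.1, 4.8]
grip_width: 0.0172
gripper_force: 60.3
```

```bash
python3 - <<'E'
from d import *
delta([.4691,.2991,.164],.0967)
s=ctrl.snapshot('scene');t=ctrl.snapshot('top');np.savez('im2.npz',s=s,t=t)
save(np.hstack([cv2.resize(s[260:350,310:400],(400,400),interpolation=3),cv2.resize(t[210:290,180:260],(400,400),interpolation=3)]),'g1.png')
E
```

```text
t 5.4 pos [0.4675 0.3011 0.1031] head 0.0988 tilt [ 3.e-04 -0.e+00 -1.e+00] F [-1.   -1.07  4.83] grip 0.0172 60.3
dpos [ 0.0119  0.0183 -0.5071] drot [-0.     -0.0001  0.0007]
```

View pics/g1.png

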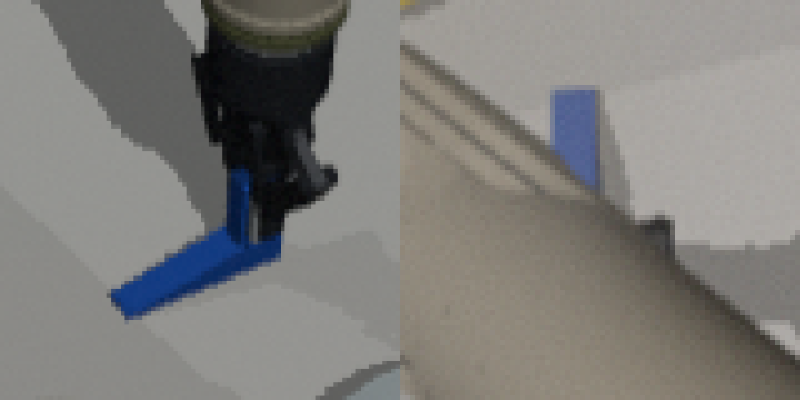

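The grip holds: block width 17 mm, 60 N, and the wedge was not disturbed. In the crop the tip is still at top pixel (215,228). Now I lift it and carry it to just in front of the slot.

>>> step_arm --delta_pos '[[0,0,-0.1],[0,0,-0.3],[0,0,-0.4],[0,0.3,-0.4],[0,0.7,-0.4],[0,0.9,-0.4],[0,0.9,-0.4]]' --delta_rot '[[0,0,0],[0,0,0],[0,0,0],[0,0,0],[0,0,0],[0,0,0],[0,0,0]]' --gripper '[0,0,0,0,0,0,0]'

```text
clock: 6.2
eef_pos: [0.479, 0.1892, 0.1508]
tool_rot: [0.001, 0.999, 0.046, 0.0]
force: [-0.3, 0.5, -0.1]
grip_width: 0.0176
gripper_force: 59.6
```

>>> step_arm --delta_pos '[[0,0.3,0],[0,0.6,0],[-0.05,0.9,0],[-0.07,1,0],[-0.07,1,0]]' --delta_rot '[[0,0,0],[0,0,0.02],[0,0,0.041],[0,0,0.041],[0,0,0.041]]' --gripper '[0,0,0,0,0]'

```text
clock: 6.7
eef_pos: [0.4815, 0.0721, 0.151]
tool_rot: [0.0, 1.0, -0.016, 0.0]
force: [-1.0, 0.6, -1.6]
grip_width: 0.0171
gripper_force: 59.6
```

```bash
python3 - <<'E'
from d import *
delta([.485,-.0382,.125],-.03)
E
```

```text
t 6.7 pos [0.4815 0.0721 0.151 ] head -0.0318 tilt [ 2.e-04  7.e-04 -1.e+00] F [-0.96  0.58 -1.63] grip 0.0171 59.6
dpos [0.058  0.9175 0.2176] drot [ 0.0002 -0.0001 -0.0006]
```

>>> step_arm --delta_pos '[[0.02,0.3,0.1],[0.058,0.7,0.25],[0.058,0.917,0.333],[0.058,0.917,0.333],[0.058,0.917,0.333],[0.058,0.917,0.333]]' --delta_rot '[[0,0,0],[0,0,0],[0,0,0],[0,0,0],[0,0,0],[0,0,0]]' --gripper '[0,0,0,0,0,0]'

```text
clock: 7.3
eef_pos: [0.4857, -0.0346, 0.1115]
tool_rot: [-0.0, 1.0, -0.013, 0.001]
force: [-0.2, 0.1, -1.8]
grip_width: 0.0172
gripper_force: 59.5
```

```bash
python3 - <<'E'
from d import *
delta([.485,-.0382,.104],-.03)
s=ctrl.snapshot('scene');t=ctrl.snapshot('top');np.savez('im3.npz',s=s,t=t)
save(np.hstack([cv2.resize(s[225:295,230:300],(400,400),interpolation=3),cv2.resize(t[175:245,316:386],(400,400),interpolation=3)]),'g2.png')
E
```

```text
t 7.3 pos [ 0.4857 -0.0346  0.1115] head -0.0268 tilt [ 1.e-03 -9.e-04 -1.e+00] F [-0.17  0.15 -1.85] grip 0.0172 59.5
dpos [-0.0053  0.0305  0.0621] drot [-0.0003 -0.0003  0.001 ]
```

View pics/g2.png

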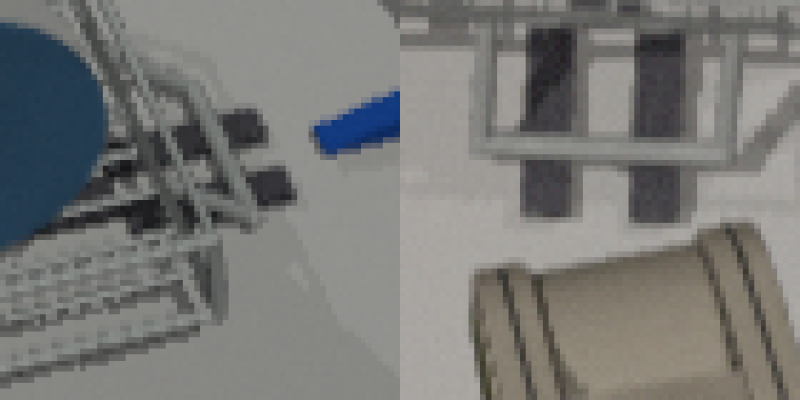

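The top view of the wedge is blocked by the wrist. In the scene crop the tip is about 15–20 mm in front of the rails and roughly lined up with the slot. I measure both in the scene camera and overlay the result.

```bash
cat > rel.py <<'E'
from fit import *
BX=(225,215,310,300)
def hull(m,c,P,R,o,box):
    q=(proj(c,P@R.T+o)-box[:2]+.5)*SS-.5
    cv2.fillConvexPoly(m,cv2.convexHull(np.round(q*16).astype(np.int32)),255,shift=4)
def ren(c,Ps,p,zz,box):
    m=np.zeros(((box[3]-box[1])*SS,(box[2]-box[0])*SS),np.uint8)
    R=cv2.Rodrigues(np.array([0,0,p[2]]))[0]
    for P in Ps: hull(m,c,P,R,np.array([p[0],p[1],zz]),box)
    return cv2.resize(m,None,fx=1/SS,fy=1/SS,interpolation=cv2.INTER_AREA)/255.
RAIL=[np.array([(x,y+s*25,z) for x in(-30,60) for y in(-11,11) for z in(0,10)])/1e3 for s in(1,-1)]
def run(im,wz,wyaw,wx0,box=BX,cut=-.011,wcut=.03,show=None,c='scene',ryaw=-.03):
    x0,y0,x1,y1=box; f=im[y0:y1,x0:x1].astype(float)
    uu,vv=np.meshgrid(np.arange(x0,x1),np.arange(y0,y1)); G=back(c,np.c_[uu.ravel(),vv.ravel()],.01).reshape(uu.shape+(3,))
    blu=np.clip((f[...,2]-f[...,0]+7)/60,0,1)>.4
    g=f.mean(-1); sub=(G[...,0]<.6365+cut)&(G[...,0]>.585)&(abs(G[...,1]+.042)<.055)&~blu
    dark=np.clip((110-g)/50,0,1)
    cr=lambda p:(abs(ren(c,RAIL,[p[0],p[1],ryaw],0,box)-dark)*sub).sum()
    q=np.array([.6365,-.0427]); r=minimize(cr,q,method='Nelder-Mead',options=dict(initial_simplex=q+np.array([[0,0],[.006,0],[0,.006]]),xatol=1e-5,fatol=1e-3))
    sw=(G[...,0]>wx0+wcut); M=model(22)
    cw=lambda p:(abs(ren(c,M,[p[0],p[1],wyaw],wz,box)-blu)*sw*(G[...,0]<.63)).sum()
    q=np.array([wx0,-.04]); w=minimize(cw,q,method='Nelder-Mead',options=dict(initial_simplex=q+np.array([[0,0],[.006,0],[0,.006]]),xatol=1e-5,fatol=1e-3))
    if show:
        o=cv2.resize(im[y0:y1,x0:x1],None,fx=7,fy=7,interpolation=3)
        for Ps,p,zz,col in((RAIL,[*r.x,ryaw],0,(255,255,0)),(M[:1],[*w.x,wyaw],wz,(255,0,0))):
            R=cv2.Rodrigues(np.array([0,0,p[2]]))[0]
            for P in Ps:
                pt=(proj(c,P@R.T+[p[0],p[1],zz])-[x0,y0]+.5)*7
                cv2.polylines(o,[cv2.convexHull(pt.astype(np.float32)).astype(np.int32)],True,col,1)
        save(o,show)
    print('rack',r.x.round(4),r.fun,sub.sum(),'wedge',w.x.round(4),w.fun)
    R=cv2.Rodrigues(np.array([0,0,ryaw]))[0][:2,:2]; tip=w.x+.055*np.array([np.cos(wyaw),np.sin(wyaw)])
    print('tip in rack mm',((tip-r.x)@R*1e3).round(1)); return r.x,w.x
E
python3 - <<'E'
from rel import *
run(np.load('im3.npz')['s'],.0084,-.0268,.4857+.0415,show='o1.png')
E
```

```text
rack [ 0.6377 -0.046 ] 11.045882352941176 309 wedge [ 0.5273 -0.0392] 26.07843137254902
tip in rack mm [-55.6   3.7]
```

View pics/o1.png

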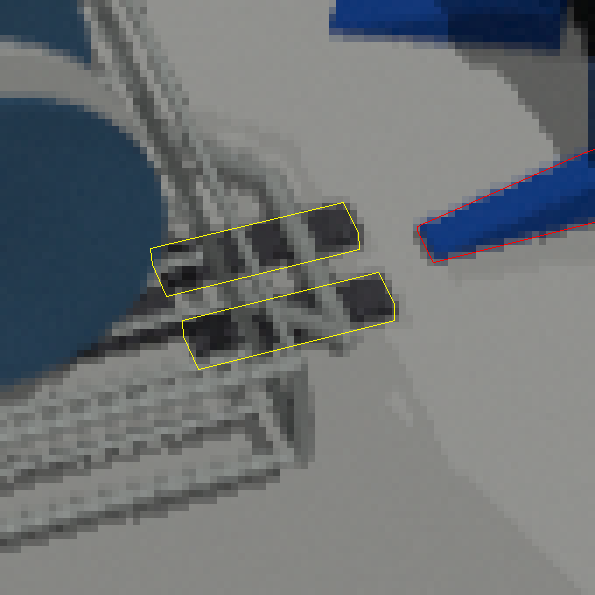

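>>> step_arm --delta_pos '[[0,0,0],[0,0,0],[0,0,0],[0,0,0]]' --delta_rot '[[0,0,0],[0,0,0],[0,0,0],[0,0,0]]' --gripper '[0,0,0,0]'

```text
clock: 7.8
eef_pos: [0.4852, -0.0368, 0.111]
tool_rot: [0.0, 1.0, -0.015, 0.0]
force: [0.3, -0.3, -0.5]
grip_width: 0.0176
gripper_force: 59.5
```

```bash
python3 - <<'E'
from rel import *; from d import *
delta([.485,-.0382,.1031],-.031)
st=ctrl.state()
run(ctrl.snapshot('scene'),st['eef_pos'][2]-.1031,-.0268,st['eef_pos'][0]+.0415)
E
```

```text
t 7.8 pos [ 0.4852 -0.0368  0.111 ] head -0.03 tilt [ 1.e-04  1.e-04 -1.e+00] F [ 0.33 -0.32 -0.51] grip 0.0176 59.5
dpos [-0.0012  0.0113  0.0657] drot [ 0.     -0.      0.0003]
rack [ 0.6377 -0.0462] 11.15921568627451 309 wedge [ 0.5255 -0.042 ] 27.823529411764707
tip in rack mm [-57.2   1. ]
```

>>> step_arm --delta_pos '[[0,0.005,0.03],[0,0.009,0.055],[0,0.009,0.066],[0,0.009,0.066],[0,0.009,0.066]]' --delta_rot '[[0,0,0],[0,0,0],[0,0,0],[0,0,0],[0,0,0]]' --gripper '[0,0,0,0,0]'

```text
clock: 8.35
eef_pos: [0.4849, -0.0382, 0.1031]
tool_rot: [0.0, 1.0, -0.015, -0.0]
force: [-3.4, -0.1, 4.8]
grip_width: 0.017
gripper_force: 60.5
```

```bash
python3 - <<'E'
from rel import *; from d import *
delta([.485,-.0382,.1031],-.031)
st=ctrl.state()
run(ctrl.snapshot('scene'),0,-.03,st['eef_pos'][0]+.0415)
E
```

```text
t 8.35 pos [ 0.4849 -0.0382  0.1031] head -0.0303 tilt [-6.e-04  5.e-04 -1.e+00] F [-3.43 -0.08  4.81] grip 0.017 60.5
dpos [0.0005 0.0001 0.0001] drot [0.0001 0.0002 0.0002]
rack [ 0.6377 -0.0461] 11.072549019607843 309 wedge [ 0.527  -0.0422] 29.392156862745097
tip in rack mm [-55.7   0.5]
```

>>> step_arm --delta_pos '[[0.05,0.002,0],[0.12,0.003,0],[0.2,0.003,0],[0.28,0.003,0],[0.36,0.003,0],[0.44,0.003,0],[0.5,0.003,0],[0.5,0.003,0],[0.5,0.003,0]]' --delta_rot '[[0,0,0],[0,0,0],[0,0,0],[0,0,0],[0,0,0],[0,0,0],[0,0,0],[0,0,0],[0,0,0]]' --gripper '[0,0,0,0,0,0,0,0,0]'

```text
clock: 9.3
eef_pos: [0.5455, -0.0401, 0.1031]
tool_rot: [-0.0, 1.0, -0.015, 0.001]
force: [1.3, -0.2, 2.2]
grip_width: 0.0178
gripper_force: 60.2
```

```bash
python3 - <<'E'
from rel import *; from d import *
delta([.485,-.0382,.1031],-.031)
st=ctrl.state(); im=ctrl.snapshot('scene')
run(im,0,-.03,st['eef_pos'][0]+.0415,wcut=-.01,show='o2.png')
E
```

```text
t 9.3 pos [ 0.5455 -0.0401  0.1031] head -0.0301 tilt [ 1.2e-03 -1.0e-04 -1.0e+00] F [ 1.35 -0.2   2.24] grip 0.0178 60.2
dpos [-5.046e-01 -1.000e-03 -2.000e-04] drot [-0.     -0.0004  0.0003]
rack [ 0.6377 -0.0467] 6.394117647058824 208 wedge [ 0.5893 -0.0457] 17.00392156862745
tip in rack mm [ 6.6 -0.4]
```

View pics/o2.png

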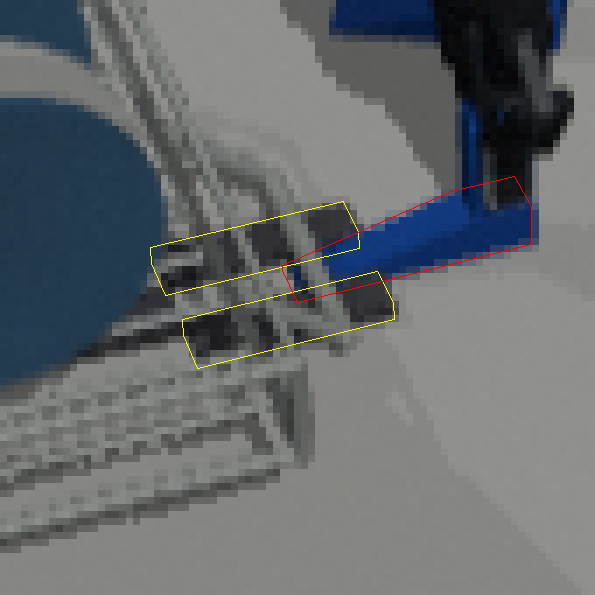

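The tip is about 5 mm past the bar axis, mid-slot and flat on the counter, with the bar still down. I advance slowly by about 38 mm.

>>> step_arm --delta_pos '[[0.03,0,0],[0.07,0,0],[0.11,0,0],[0.15,0,0],[0.19,0,0],[0.23,0,0],[0.27,0,0],[0.3,0,0],[0.315,0,0],[0.315,0,0]]' --delta_rot '[[0,0,0],[0,0,0],[0,0,0],[0,0,0],[0,0,0],[0,0,0],[0,0,0],[0,0,0],[0,0,0],[0,0,0]]' --gripper '[0,0,0,0,0,0,0,0,0,0]'

```text
clock: 10.35
eef_pos: [0.576, -0.041, 0.1028]
tool_rot: [0.001, 1.0, -0.015, -0.009]
force: [-44.9, 1.1, 42.4]
grip_width: 0.0177
gripper_force: 65.6
```

>>> step_arm --delta_pos '[[0,0,0],[0,0,0],[0,0,0],[0,0,0]]' --delta_rot '[[0,0,0],[0,0,0],[0,0,0],[0,0,0]]' --gripper '[0,0,0,0]'

```text
clock: 10.75
eef_pos: [0.576, -0.041, 0.1028]
tool_rot: [0.001, 1.0, -0.015, -0.008]
force: [-45.1, -0.7, 42.0]
grip_width: 0.0175
gripper_force: 65.6
```

```bash
python3 - <<'E'
from rel import *; from d import *
delta([.485,-.0382,.1031],-.031)
st=ctrl.state(); im=ctrl.snapshot('scene'); o=np.load('im3.npz')['s']
run(im,0,-.03,st['eef_pos'][0]+.0415,wcut=-.045,show='o3.png')
# vertical shift of the bar seen in the scene: strip on the bar's near end, before and after
P=proj('scene',[[.6365,-.0427+y,z] for y in(.05,-.05) for z in(.016,.020)]);print(P.round(1))
a,b=[cv2.resize(x[215:300,225:310],(400,400),interpolation=3) for x in(o,im)]
save(np.hstack([a,b]),'o4.png')
E
```

```text
t 10.75 pos [ 0.576  -0.041   0.1028] head -0.0299 tilt [-0.0168  0.0029 -0.9999] F [-45.07  -0.68  41.95] grip 0.0175 65.6
dpos [-7.589e-01 -7.000e-04  1.070e-02] drot [0.0009 0.0054 0.0004]
rack [ 0.6373 -0.0462] 9.87607843137255 188 wedge [ 0.6137 -0.0468] 28.823529411764703
tip in rack mm [31.4 -1.3]
[[274.  262.2]
 [274.  261.2]
 [263.4 242. ]
 [263.3 241.1]]
```

View pics/o4.png

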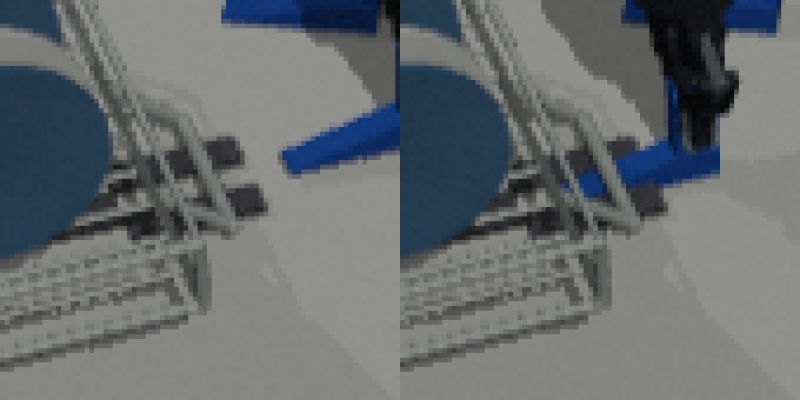

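The push stalled about 7 mm short: −45 N in x, +42 N in z, tool pitched nose-down by 0.017 rad. The arm's compliance is turning the push into down-force, so friction on the counter grows. I ease the down-force and the pitch without pushing further; the commanded tip at 43 mm stays safe.

>>> step_arm --delta_pos '[[0,0,-0.005],[0,0,-0.01],[0,0,-0.015],[0,0,-0.015],[0,0,-0.015]]' --delta_rot '[[0,0.002,0],[0,0.004,0],[0,0.005,0],[0,0.005,0],[0,0.005,0]]' --gripper '[0,0,0,0,0]'

```text
clock: 11.3
eef_pos: [0.5764, -0.041, 0.1028]
tool_rot: [0.001, 1.0, -0.015, -0.0]
force: [-31.0, 0.3, 18.9]
grip_width: 0.0174
gripper_force: 62.5
```

```bash
python3 - <<'E'
from rel import *; from d import *
delta([.485,-.0382,.1031],-.031)
st=ctrl.state(); im=ctrl.snapshot('scene'); print(st['wrist_torque'],st['effort'].round(1))
run(im,0,-.03,st['eef_pos'][0]+.0415,wcut=-.045,show='o5.png')
E
```

```text
t 11.3 pos [ 0.5764 -0.041   0.1028] head -0.0297 tilt [-1.0e-04  1.8e-03 -1.0e+00] F [-30.96   0.25  18.92] grip 0.0174 62.5
dpos [-0.7621 -0.0009 -0.0025] drot [0.0006 0.     0.0004]
[2.12337969e-01 6.45446452e+00 3.34237660e-04] [ -0.8 -56.4  -8.3 -42.9   2.3  -9.8   0. ]
rack [ 0.6373 -0.0462] 10.638823529411765 188 wedge [ 0.6169 -0.0465] 32.56078431372549
tip in rack mm [34.5 -0.9]
```

>>> step_arm --delta_pos '[[0,0,-0.005],[0,0,-0.01],[0,0,-0.012],[0,0,-0.012],[0,0,-0.012]]' --delta_rot '[[0,0,0],[0,0,0],[0,0,0],[0,0,0],[0,0,0]]' --gripper '[0,0,0,0,0]'

```text
clock: 11.85
eef_pos: [0.5765, -0.0412, 0.1029]
tool_rot: [0.001, 1.0, -0.015, 0.0]
force: [-21.8, 1.5, 2.1]
grip_width: 0.0174
gripper_force: 60.1
```

```bash
python3 - <<'E'
from d import *
delta([.485,-.0382,.1031],-.031)
E
```

```text
t 11.85 pos [ 0.5765 -0.0412  0.1029] head -0.0297 tilt [ 2.0e-04  1.1e-03 -1.0e+00] F [-21.77   1.48   2.07] grip 0.0174 60.1
dpos [-0.7632 -0.0019 -0.0019] drot [ 0.0003 -0.0001  0.0004]
```

```bash
cat > rise.py <<'E'
from h import *
def rise(im,ref=None):
    """bar clearance (mm) from the image shift of the basket/plates against the bar-down picture"""
    ref=np.load('im3.npz')['s'] if ref is None else ref
    th=1/280.; R=lambda a:np.array([[np.cos(a),0,np.sin(a)],[0,1,0],[-np.sin(a),0,np.cos(a)]])
    Y=cv2.Rodrigues(np.array([0,0,-.03]))[0]; O=np.array([.637,-.044,0]); H=np.array([.28,0,.16])
    for P in ([.06,.06,.06],[.10,.04,.12],[.10,-.03,.12],[.06,.12,.06],[.15,.04,.12]):
        P=np.array(P); a,b=proj('scene',[O+Y@P,O+Y@(H+R(th)@(P-H))])
        c=np.round(a).astype(int); w=13; sl=np.s_[c[1]-w:c[1]+w,c[0]-w:c[0]+w]
        A,B=[cv2.cvtColor(x,cv2.COLOR_RGB2GRAY)[sl].astype(np.float32) for x in(ref,im)]
        try: cc,M=cv2.findTransformECC(A,B,np.eye(2,3,dtype=np.float32),cv2.MOTION_TRANSLATION,(3,200,1e-6),None,3)
        except cv2.error: continue
        e=b-a; print('at',c,'px/mm',e.round(3),'shift',M[:,2].round(3),'cc',round(cc,3),'rise mm',round(float(M[:,2]@e/(e@e)),2))
E
python3 - <<'E'
from rise import *
rise(np.load('im.npz')['s']); print('now'); rise(ctrl.snapshot('scene'))
E
```

```text
at [254 258] px/mm [ 0.101 -0.224] shift [ 0.    -0.007] cc 1.0 rise mm 0.03
at [238 242] px/mm [ 0.031 -0.178] shift [-0.003  0.011] cc 1.0 rise mm -0.06
at [232 227] px/mm [ 0.029 -0.176] shift [-0.006  0.001] cc 1.0 rise mm -0.01
at [260 272] px/mm [ 0.105 -0.226] shift [ 0.007 -0.003] cc 1.0 rise mm 0.02
now
at [254 258] px/mm [ 0.101 -0.224] shift [-0.001 -0.25 ] cc 0.906 rise mm 0.93
at [238 242] px/mm [ 0.031 -0.178] shift [-0.129 -0.55 ] cc 0.979 rise mm 2.87
at [232 227] px/mm [ 0.029 -0.176] shift [ 0.088 -0.292] cc 0.986 rise mm 1.69
at [260 272] px/mm [ 0.105 -0.226] shift [ 0.106 -0.435] cc 0.93 rise mm 1.76
```

The bar is up about 1.8 mm, so the wedge is working and bar friction is what resists. I push on in small steps, raising the z command to keep the down-force low.

>>> step_arm --delta_pos '[[0.01,0,-0.004],[0.02,0,-0.008],[0.03,0,-0.012],[0.03,0,-0.012],[0.03,0,-0.012]]' --delta_rot '[[0,0.0005,0],[0,0.001,0],[0,0.001,0],[0,0.001,0],[0,0.001,0]]' --gripper '[0,0,0,0,0]'

```text
clock: 12.4
eef_pos: [0.5804, -0.0413, 0.1041]
tool_rot: [0.0, 1.0, -0.015, 0.002]
force: [-18.5, 1.2, -1.8]
grip_width: 0.0176
gripper_force: 59.6
```

```bash
python3 - <<'E'
from d import *; from rise import *
delta([.485,-.0382,.1031],-.031); rise(ctrl.snapshot('scene'))
E
```

```text
t 12.4 pos [ 0.5804 -0.0413  0.1041] head -0.0298 tilt [ 3.9e-03  8.0e-04 -1.0e+00] F [-18.51   1.19  -1.82] grip 0.0176 59.6
dpos [-0.7953 -0.0024  0.0049] drot [ 0.0003 -0.0012  0.0004]
at [254 258] px/mm [ 0.101 -0.224] shift [ 0.145 -0.425] cc 0.868 rise mm 1.82
at [238 242] px/mm [ 0.031 -0.178] shift [ 0.025 -0.655] cc 0.979 rise mm 3.59
at [232 227] px/mm [ 0.029 -0.176] shift [ 0.039 -0.509] cc 0.993 rise mm 2.84
at [260 272] px/mm [ 0.105 -0.226] shift [ 0.259 -0.69 ] cc 0.945 rise mm 2.95
```

>>> step_arm --delta_pos '[[0.01,0,0.001],[0.02,0,0.001],[0.03,0,0.001],[0.03,0,0.001],[0.03,0,0.001]]' --delta_rot '[[0,-0.0005,0],[0,-0.001,0],[0,-0.001,0],[0,-0.001,0],[0,-0.001,0]]' --gripper '[0,0,0,0,0]'

```text
clock: 12.95
eef_pos: [0.584, -0.0414, 0.1042]
tool_rot: [0.0, 1.0, -0.015, 0.0]
force: [-18.6, 1.1, 0.0]
grip_width: 0.0175
gripper_force: 59.9
```

```bash
python3 - <<'E'
from d import *; from rise import *
delta([.485,-.0382,.1031],-.031); rise(ctrl.snapshot('scene'))
E
```

```text
t 12.95 pos [ 0.584  -0.0414  0.1042] head -0.0298 tilt [ 7.e-04  1.e-03 -1.e+00] F [-18.63   1.09   0.02] grip 0.0175 59.9
dpos [-0.8251 -0.0024  0.0083] drot [ 0.0003 -0.0002  0.0004]
at [254 258] px/mm [ 0.101 -0.224] shift [ 0.152 -0.502] cc 0.887 rise mm 2.12
at [238 242] px/mm [ 0.031 -0.178] shift [ 0.066 -0.894] cc 0.976 rise mm 4.93
at [232 227] px/mm [ 0.029 -0.176] shift [ 0.111 -0.638] cc 0.991 rise mm 3.62
at [260 272] px/mm [ 0.105 -0.226] shift [ 0.317 -0.779] cc 0.92 rise mm 3.37
at [221 246] px/mm [ 0.034 -0.132] shift [-4.749  3.893] cc 0.643 rise mm -36.22
```

>>> step_arm --delta_pos '[[0,0,0.004],[0,0,0.008],[0,0,0.012],[0,0,0.012],[0,0,0.012],[0,0,0.012]]' --delta_rot '[[0,0,0],[0,0,0],[0,0,0],[0,0,0],[0,0,0],[0,0,0]]' --gripper '[0,0,0,0,0,0]'

```text
clock: 13.6
eef_pos: [0.5839, -0.0414, 0.1036]
tool_rot: [0.001, 1.0, -0.015, 0.0]
force: [-26.0, 0.6, 8.8]
grip_width: 0.0174
gripper_force: 61.3
```

```bash
python3 - <<'E'
from d import *; from rise import *; from rel import *
st=ctrl.state();delta([.485,-.0382,.1031],-.031); im=ctrl.snapshot('scene'); rise(im)
run(im,0,-.03,st['eef_pos'][0]+.0415,wcut=-.05,show='o6.png')
E
```

```text
t 13.6 pos [ 0.5839 -0.0414  0.1036] head -0.0297 tilt [ 8.0e-04  1.4e-03 -1.0e+00] F [-25.97   0.62   8.84] grip 0.0174 61.3
dpos [-0.825  -0.0018  0.0033] drot [ 0.0005 -0.0003  0.0004]
at [254 258] px/mm [ 0.101 -0.224] shift [ 0.131 -0.48 ] cc 0.887 rise mm 2.0
at [238 242] px/mm [ 0.031 -0.178] shift [ 0.036 -0.834] cc 0.978 rise mm 4.58
at [232 227] px/mm [ 0.029 -0.176] shift [ 0.122 -0.638] cc 0.991 rise mm 3.63
at [260 272] px/mm [ 0.105 -0.226] shift [ 0.285 -0.775] cc 0.933 rise mm 3.3
rack [ 0.6373 -0.0462] 15.725882352941177 179 wedge [ 0.6229 -0.0475] 44.69411764705882
tip in rack mm [40.6 -1.7]
```

View pics/o6.png

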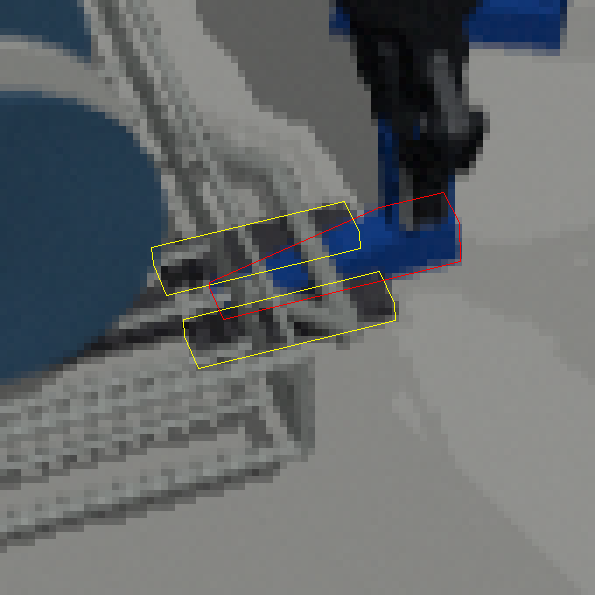

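Last picture: the wedge lies in the slot from about (225,300) to (455,240), with the bar resting on it around (320,270) and the gripper well clear of the frame. Tip is about 42 mm past the bar axis, rise is about 3.7 mm, and the arm is still with 61 N grip. I hand it in.

```bash
python3 -c "
from workcell import ctrl
print(ctrl.close_job())"
```

```text
the job is handed in; nothing more can be done
None
```

I handed the job in at about 13.6 s, with the narrow wedge still gripped in the slot and pressed down on the counter. By camera its tip is about 42 mm past the bar, and the bar stands roughly 3.7 mm clear of the rails (readings 2.0–4.6 mm); the verdict was not shown.

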